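# Turn the tube rotator's wheel until its cup points straight up

### The arm

A 6-joint arm with a two-finger parallel gripper is mounted at the origin on the work surface; the furniture and walls round the work are solid. World frame = base frame: x ahead of the robot, y to its left, z up, the work surface at z = 0. Lengths are in m, angles in rad, forces in N, time in s.
With the tool pointing down it reaches from about 0.35 to 0.725 m from the base axis. Payload 4.3 kg.
Tool frame: the origin (TCP) lies midway between the tips of the shut fingers; the grasp point (between the pads) lies bot.tcp_to_grasp behind it (bot.tcp_to_grasp is the distance from the TCP to the grasp point, in m); z points along the fingers, y is the line along which they close (so a half turn about z gives the same grasp; the last joint's range is limited). The gripper opens to 85 mm and grips with 20 to 120 N. Pads are 22 mm wide; open, the fingers measure 114 mm over their backs; the gripper's body (76 mm by 85 mm) begins 54 mm behind the grasp point. The pads swing forward as they close: fully open they stand 13 mm farther back than shut.
Start: joints at [-1.24, 0.377, 0.081, 1.274, 0, 1.46], TCP at [0.245, -0.52, 0.231] pointing down, gripper open.
Joint ranges: [-2.72, 2.72], [-0.84, 1.66], [-1.02, 1.22], [-1.77, 2.12], [-1.37, 1.28], [-3.14, 3.14]. Speed limits (rad/s): [2.57, 2.57, 3.14, 3.14, 3.14, 3.14].

### API

Orientations are given as a rotation vector (axis times angle).
In Python, from cell import sense, eyes, job, bot gives the robot as it stands.
- The arm moves only by the tool drive_tool, never from a script. Its argument "increments" is a list of rows, each a list of 3 entries, a list of its own where there are three numbers: the shift along the tool's x, y, z in cm, then the turn about the tool's z in rad, then the closure, from 0 (fully open) to 1 (shut). A call has 1 to 10 rows; each row shifts and turns the commanded pose from where the row before left it, along the tool's axes as they then stand; what a row does not reach is not made up. A row lasts 1/12 s, in which the tool goes at most 41.7 mm and 7.16 degrees, less where a joint would pass 70% of its speed; a pose out of reach is approached as far as the arm can. A call with a gripper value outside its range is refused whole. The fingers move at their own pace and stop on an object; "force" is the grip in N (left out, the last holds). Time passes only in rows, so rows that do not move let the fingers close. It gives the time, the measured TCP pose, the force, the opening and the grip force at its end, in the units of the state.
- sense(): the state, without advancing time (a new reading comes with each control period).
- eyes.get_image(name): name is "scene" or "top" or "wrist"; returns the picture (384x512x3 uint8, blue, green, red); there is no depth.
- eyes.camera_model(name): a dict with "vfov" (degrees; the focal length in pixels is half the picture's height over the tangent of half this angle, whatever the lens; pixels are square), "cx", "cy" (the principal point, pixels), "k1" (the pictures are not rectified: a ray, as slopes to the right and down, at radius r is drawn at 1 + k1 r^2 times it, then the intrinsics apply), "eye" and "attitude" of the camera in the world. Camera axes: x right, y up, looking along -z (the intrinsics and any distortion apply to the point x, -y, -z); pixel columns grow to the right and rows downward; lengths in m; the calibration is good to about 2 mm. A picture is of the moment at which its call begins: read the wrist's pose just before it. camera_model takes no time and is no camera call; for the wrist camera it gives the pose at the moment of the call.
- job.sign_off(): hands the job in; it is judged then, once.
The state is a dict: "time": time; "joints": joint angles; "qvel": joint speeds; "tau": joint torques, N m; "eef_pos": TCP position; "tool_rot": TCP orientation; "ft_force": force on the tool from outside, world axes, zero at the start; "ft_torque": the same for the moment, N m; "opening": finger opening in m; "grip_force": force on a finger pad.
Only numpy, scipy, OpenCV 4.12 (cv2) and the standard library are available. Lean on these libraries where they do the work, as an engineer would, in place of code of your own. Each camera call takes 0.05 s, during which the arm holds its last target. There are 200 camera calls.

### The job

The tube rotator's wheel must be set for loading: push its spokes round with the fingertips until the tube cup points straight up, then leave the wheel at rest and take the hand away. Push gently and do not pinch the wheel, do not shift, tip or lift the rotator, and leave the two bottles and the beaker where they stand.

Things in the scene. Friction and masses are not known exactly. Their poses are not given: they have to be found in the camera images.
- rotator: Tube rotator: white motor box 58 x 88 mm, 207 mm high, on a grey base plate 140 x 150 mm; 2.4 to 3.8 kg, loose on the worktop. Origin on the worktop under it, z up; -x is its front, facing the robot, yaw -0.6 to 0. A level axle along its x, 170 mm up, carries the wheel in front of the box: wheel's middle plane at x = -40 mm, box front at +10 mm (bearing boss, 20 mm radius, to +2 mm).
- wheel (a joint): Wheel angle (rad). 0 or 2 pi: the cup points straight up. Grows clockwise as seen from the front (robot's side): at pi/2 the cup points to the rotator's -y, the robot's right. Turns both ways without a stop near these values; friction of about 0.14 N m keeps the balanced wheel where it is left (1.5 N at a spoke's end turns it). Starts between 1.7 and 4.58.
- hub (a point): Wheel's centre, 170 mm above the worktop; its z turns with the cup. Hub 40 mm in diameter; six steel spokes 8 mm thick, every 60 degrees; joined by a ring of 7 mm wire at 60 mm radius, open between spokes outside it. Five spokes end in white 20 mm balls centred 115 mm out, the sixth in the cup. Easily pushed sideways near the spoke ends from above, in the wheel's upper half.
- cup_mouth (a point): Centre of the mouth of the white tube cup at the end of one spoke: a round cup 29 mm in diameter, open outward, reaching from 90 to 124 mm from the hub; this point is 124 mm out. z points out of the cup, away from the hub.
- amber_bottle: Small brown glass bottle with black cap, 48 mm diameter, 95 mm high, standing; bystander. Origin at its underside's centre.
- white_bottle: White bottle with blue cap, 58 mm diameter, 113 mm high, standing; bystander. Origin at its underside's centre.
- beaker: Clear beaker, about 70 mm wide, 86 mm high, standing; bystander. Origin at its underside's centre.

How it is judged:
By the outcome, as a careful person would: the job done as asked, in the order asked, and still so for the second after the job is handed in, with the robot touching nothing.
It also fails if it takes over 67 s, if anything falls off the work surface, if the arm or the gripper's body presses on something with over 40 N, if the wrist force passes 120 N, or if a joint passes its speed limit or range.

## Working session

There is one attempt and no reset: what is moved stays moved. The work goes in short steps, Python scripts to look and compute and a tool call to move; the robot and the scene stay as the last step left them, time stands still between calls to the robot, and variables do not carry over. Pictures are saved under pics/ and viewed, at most 12 in all, crops included, and the job is handed in when it is done.

Besides the shell and the picture viewer there is one more tool, called after "Emit:" in YAML: its name, and indented under it one key for each argument. drive_tool: Moves the arm, as the interface text tells. Its arguments: {"type":"object","properties":{"increments":{"type":"array","items":{"type":"array"}},"force":{"type":"number"}},"required":["increments"]}

```bash
mkdir -p pics; python3 - <<'E'
from cell import sense, eyes, job, bot
import cv2
s=sense(); print({k:s[k] for k in("time","eef_pos","tool_rot","opening")}, bot.tcp_to_grasp)
a=eyes.get_image("scene"); b=eyes.get_image("top")
cv2.imwrite("pics/scene.png",a);cv2.imwrite("pics/top.png",b)
for n in("scene","top"): print(n,eyes.camera_model(n))
E
```

```text
{'time': 0.0, 'eef_pos': array([ 0.24512503, -0.51942699,  0.23038233]), 'tool_rot': array([-3.06365667e+00, -6.86395797e-01,  3.12218707e-04]), 'opening': 0.08532533434731629} 0.0187
scene {'vfov': 54.415578425338865, 'cx': 252.47061098601287, 'cy': 193.70201875872442, 'k1': -0.10630584549875306, 'eye': array([-0.08893539,  0.29158611,  0.70933757]), 'attitude': array([ 0.48513905, -0.96879532, -1.98364776])}
top {'vfov': 46.87475951335866, 'cx': 253.80536097818856, 'cy': 194.54166874872902, 'k1': -0.015887835985858138, 'eye': array([ 0.269733  , -0.08828574,  1.22380841]), 'attitude': array([ 0.16634127, -0.17248412, -1.612209  ])}
```

View pics/scene.png

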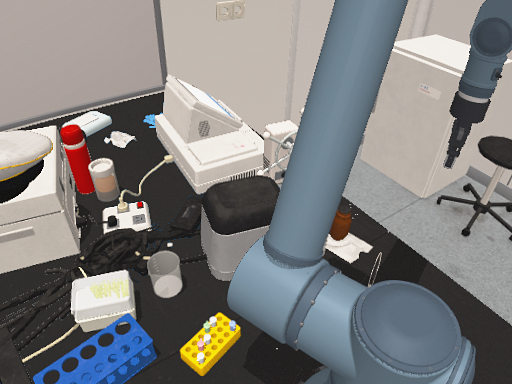

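View pics/top.png

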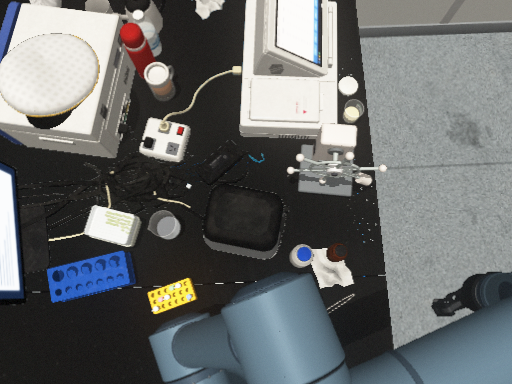

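The top view shows the rotator around px (330,165), wheel edge-on; the scene view is blocked by the arm. I'll enlarge it and convert to coordinates.

```bash
cat > h.py <<'E'
import numpy as np, cv2
from scipy.spatial.transform import Rotation as R
def ray(m,u,v):
    f=192/np.tan(np.radians(m["vfov"]/2)); d=np.array([(u-m["cx"])/f,(v-m["cy"])/f]); s=d.copy()
    for _ in range(30): s=d/(1+m["k1"]*(s@s))
    return R.from_rotvec(m["attitude"]).apply([s[0],-s[1],-1.])
def at_z(m,u,v,z):
    d=ray(m,u,v); return m["eye"]+d*(z-m["eye"][2])/d[2]
def proj(m,P):
    f=192/np.tan(np.radians(m["vfov"]/2)); p=R.from_rotvec(m["attitude"]).inv().apply(np.asarray(P)-m["eye"])
    s=p[...,:2]*[1,-1]/-p[...,2:]; s=s*(1+m["k1"]*(s**2).sum(-1,keepdims=True)); return s*f+[m["cx"],m["cy"]]
E
python3 - <<'E'
from h import *
from cell import eyes
m=eyes.camera_model("top")
for u,v,z in [(301,146,.01),(355,152,.01),(352,195,.01),(299,190,.01),(382,168,.17),(290,170,.17),(340,130,.207),(302,255,.11),(337,252,.09),(245,215,.17),(300,90,.1)]: print(u,v,at_z(m,u,v,z).round(3))
b=cv2.imread("pics/top.png"); cv2.imwrite("pics/topc.png",cv2.resize(b[110:280,270:400],None,fx=4.6,fy=3.5*1.0,interpolation=2) if 0 else cv2.resize(b[115:265,270:400],None,fx=4,fy=4,interpolation=2))
E
```

```text
301 146 [ 0.67  -0.242  0.01 ]
355 152 [ 0.644 -0.395  0.01 ]
352 195 [ 0.519 -0.375  0.01 ]
299 190 [ 0.541 -0.227  0.01 ]
382 168 [ 0.551 -0.417  0.17 ]
290 170 [ 0.556 -0.19   0.17 ]
340 130 [ 0.641 -0.314  0.207]
302 255 [ 0.352 -0.211  0.11 ]
337 252 [ 0.356 -0.303  0.09 ]
245 215 [ 0.45  -0.074  0.17 ]
300 90 [ 0.801 -0.239  0.1  ]
```

View pics/topc.png

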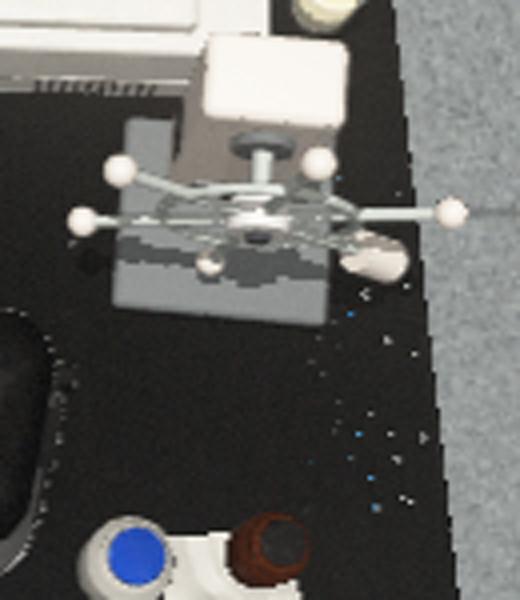

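```bash
cat > fit.py <<'E'
from h import *
from cell import eyes
from scipy.optimize import least_squares
m=eyes.camera_model("top")
g=lambda L:np.array(L)/4+[270,115]-.5*0
balls=g([(319,163),(452,212),(390,262),(209,262),(82,221),(120,170)]) # clockwise; idx2 = cup mouth-ish
box=g([(208,36),(348,40),(346,125),(205,119)]); base=g([(114,303),(327,325)])
def model(p):
    x,y,w,t=p; r=R.from_euler("z",w)
    ang=t+np.radians(60)*(np.arange(6)-2); rad=np.full(6,.115); rad[2]=.118
    W=np.c_[np.full(6,-.04),-rad*np.sin(ang),.17+rad*np.cos(ang)]
    B=np.array([(.068,.044,.207),(.068,-.044,.207),(.01,-.044,.207),(.01,.044,.207)])
    return np.vstack([r.apply(W)+[x,y,0],r.apply(B)+[x,y,0]])
def res(p): return (proj(m,model(p))-np.vstack([balls,box])).ravel()
if __name__=="__main__":
  for t0 in(2.,2.6):
    s=least_squares(res,[.6,-.3,-.1,t0],loss="soft_l1",x_scale=[.1,.1,.1,.1]); print(s.x.round(4),s.cost); print(s.fun.reshape(-1,2).round(1).tolist())
  print(model(s.x)[:6].round(3))
E
python3 fit.py
```

```text
[ 0.5918 -0.3062 -0.1399  2.2049] 4.60791910289141
[[-0.1, 0.5], [-0.2, 0.3], [-1.1, -0.5], [0.5, -0.1], [0.2, 0.5], [0.1, 0.7], [-0.2, -2.6], [0.9, -0.5], [0.4, 0.9], [-0.8, -0.8]]
[ 0.5918 -0.3062 -0.1399  2.2049] 4.607919102891065
[[-0.1, 0.5], [-0.2, 0.3], [-1.1, -0.5], [0.5, -0.1], [0.2, 0.5], [0.1, 0.7], [-0.2, -2.6], [0.9, -0.5], [0.4, 0.9], [-0.8, -0.8]]
[[ 0.55  -0.313  0.284]
 [ 0.538 -0.405  0.216]
 [ 0.539 -0.395  0.1  ]
 [ 0.554 -0.288  0.056]
 [ 0.567 -0.196  0.124]
 [ 0.565 -0.209  0.238]]
```

Fit: rotator at (0.592,-0.306), yaw -0.14, wheel ≈ 2.20 rad (cup at lower right). Raise, align, shut fingers, then go above the wheel.

Emit:
drive_tool:
  increments:
    - [[0, 0, -3], 0.116, 1]
    - [[0, 0, -3], 0.116, 1]
    - [[0, 0, -3], 0.116, 1]
    - [[0, 0, -3], 0.116, 1]
    - [[0, 0, -3], 0.116, 1]
    - [[0, 0, 0], 0, 1]
  force: 20

```text
time: 0.6
eef_pos: [0.2458, -0.5214, 0.3872]
tool_rot: [3.125, -0.223, 0.006]
ft_force: [-0.7, 0.4, 1.2]
opening: 0.0123
grip_force: 0.0
```

Emit:
drive_tool:
  increments:
    - [[3, -2.3, 0], 0, 1]
    - [[3, -2.3, 0], 0, 1]
    - [[3, -2.3, 0], 0, 1]
    - [[3, -2.3, 0], 0, 1]
    - [[3, -2.3, 0], 0, 1]
    - [[3, -2.3, 0], 0, 1]
    - [[3, -2.3, 0], 0, 1]
    - [[3, -2.3, 0], 0, 1]
    - [[0, 0, 0], 0, 1]
    - [[0, 0, 0], 0, 1]

```text
time: 1.43
eef_pos: [0.51, -0.3698, 0.3796]
tool_rot: [-3.133, 0.212, 0.003]
ft_force: [-0.3, -0.4, -0.1]
opening: 0.0002
grip_force: 0.0
```

```bash
python3 - <<'E'
from h import *
from cell import eyes,sense
import fit
s=sense();print(s["eef_pos"],s["tool_rot"])
m=eyes.camera_model("wrist");a=eyes.get_image("wrist");print(m)
p=[.5918,-.3062,-.1399,2.2049]
P=proj(m,fit.model(p));print(P.round().tolist())
for q in P[:6]:
    if np.isfinite(q).all() and abs(q).max()<2000: cv2.drawMarker(a,tuple(int(v) for v in q),(0,0,255),0,8,1)
cv2.imwrite("pics/w1.png",cv2.resize(a,None,fx=1.5,fy=1.5))
E
```

```text
[ 0.51004897 -0.36978903  0.37961993] [-3.13334811e+00  2.11644118e-01  3.11977703e-03]
{'vfov': 60.91741602142674, 'cx': 256.48936886252903, 'cy': 190.35056294408682, 'k1': -0.05860887819056558, 'eye': array([ 0.58915216, -0.37992607,  0.52161229]), 'attitude': array([-0.23272514,  0.26786422, -1.69026216])}
[[174.0, 152.0], [291.0, 138.0], [274.0, 124.0], [196.0, 120.0], [110.0, 126.0], [70.0, 142.0], [124.0, 15.0], [224.0, 14.0], [225.0, 82.0], [130.0, 83.0]]
```

View pics/w1.png

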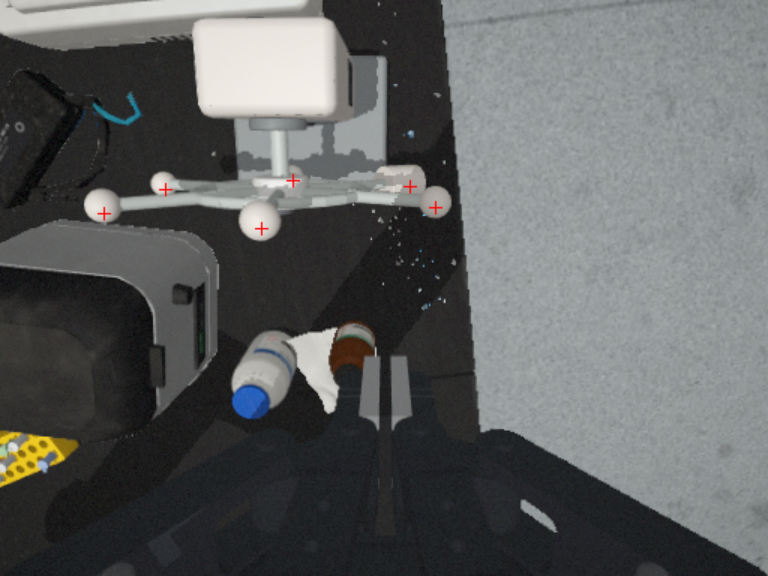

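Wrist view confirms the fit (balls at 1.5x px: top (260,220), right (435,201), left (102,205) and (163,183); cup lower right at ~(402,180)). Refit jointly.

```bash
cat > fit2.py <<'E'
import fit
from h import *
from cell import eyes,sense
m=eyes.camera_model("wrist")
idx=[0,1,4,5]; ob=np.array([(260,220.5),(435,201.5),(163,183),(102,205.5)])/1.5
def res(p): return np.r_[fit.res(p),(proj(m,fit.model(p)[idx])-ob).ravel()*1.5]
s=fit.least_squares(res,[.59,-.306,-.14,2.2],loss="soft_l1"); print(s.x.round(4)); print(s.fun.reshape(-1,2).round(1).tolist()); print(fit.model(s.x)[:6].round(3))
e=sense()["eef_pos"]; r=R.from_euler("z",s.x[2])
print("tcp in rotator frame", r.inv().apply(e-[s.x[0],s.x[1],0]).round(4), "tool x yaw",R.from_rotvec(sense()["tool_rot"]).as_matrix().round(3))
E
python3 fit2.py
```

```text
[ 0.5947 -0.3071 -0.1477  2.2087]
[[0.3, -0.7], [-0.1, -0.5], [-1.2, -1.3], [0.4, -1.2], [0.4, -0.9], [0.5, -0.8], [0.3, -3.8], [1.3, -1.5], [0.7, -0.1], [-0.5, -2.1], [-0.1, 0.1], [-0.7, 0.6], [0.0, 1.0], [0.3, 0.4]]
[[ 0.553 -0.314  0.284]
 [ 0.54  -0.406  0.216]
 [ 0.541 -0.395  0.1  ]
 [ 0.557 -0.288  0.056]
 [ 0.571 -0.197  0.124]
 [ 0.569 -0.21   0.238]]
tcp in rotator frame [-0.0755 -0.0756  0.3802] tool x yaw [[ 0.991 -0.137 -0.002]
 [-0.137 -0.991  0.001]
 [-0.002 -0.    -1.   ]]
```

Emit:
drive_tool:
  increments:
    - [[1.8, -1.0, 0], 0, 1]
    - [[1.7, -1.0, 0], 0, 1]
    - [[0, 0, 2.5], 0, 1]
    - [[0, 0, 2.5], 0, 1]
    - [[0, 0, 2.5], 0, 1]
    - [[0, 0, 2.5], 0, 1]
    - [[0, 0, 2.5], 0, 1]
    - [[0, 0, 0], 0, 1]
    - [[0, 0, 0], 0, 1]

```text
time: 2.23
eef_pos: [0.5435, -0.3563, 0.2552]
tool_rot: [-3.132, 0.221, 0.006]
ft_force: [-0.1, -0.0, 0.0]
opening: -0.0002
grip_force: 0.0
```

```bash
cat > w.py <<'E'
from h import *
from cell import eyes,sense
import sys
p=[.5947,-.3071,-.1477]; s=sense(); r=R.from_euler("z",p[2])
print(s["time"],"tcp rot-frame",r.inv().apply(s["eef_pos"]-[p[0],p[1],0]).round(4),"ft",r.inv().apply(s["ft_force"]).round(2))
if len(sys.argv)>1: cv2.imwrite(sys.argv[1],cv2.resize(eyes.get_image("wrist")[:,:],None,fx=1.5,fy=1.5))
E
python3 w.py pics/w2.png
```

```text
2.2333 tcp rot-frame [-0.0434 -0.0562  0.2552] ft [-0.13 -0.04  0.04]
```

View pics/w2.png

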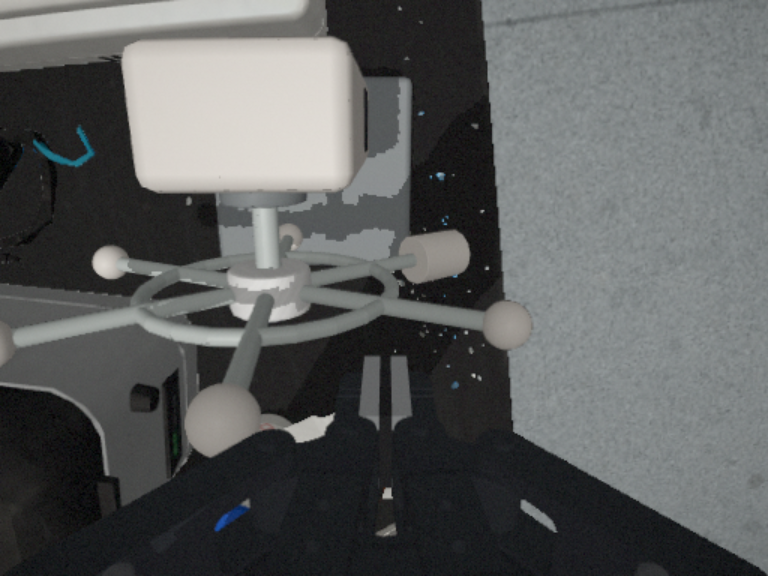

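Fingers sit in the plane of the wheel, right of the top spoke (ball at (222,420)). Start the sweep to the left.

Emit:
drive_tool:
  increments:
    - [[0.1, -0.6, 0], 0, 1]
    - [[0.1, -0.6, 0], 0, 1]
    - [[0.1, -0.6, 0], 0, 1]
    - [[0, -0.6, 0], 0, 1]
    - [[0, -0.6, 0], 0, 1]
    - [[0, -0.6, 0], 0, 1]
    - [[0, -0.6, 0], 0, 1]
    - [[0, -0.6, 0], 0, 1]
    - [[0, -0.6, 0], 0, 1]
    - [[0, -0.6, 0], 0, 1]

```text
time: 3.12
eef_pos: [0.5572, -0.2965, 0.2559]
tool_rot: [-3.134, 0.218, 0.001]
ft_force: [0.4, -1.9, -1.1]
opening: 0.0001
grip_force: 0.9
```

```bash
python3 w.py
```

```text
3.1167 tcp rot-frame [-0.0386  0.0049  0.2559] ft [ 0.72 -1.83 -1.14]
```

Emit:
drive_tool:
  increments:
    - [[0, -0.5, 0], 0, 1]
    - [[0, -0.5, 0], 0, 1]
    - [[0, -0.5, 0], 0, 1]
    - [[0, -0.5, 0.1], 0, 1]
    - [[0, -0.5, 0.1], 0, 1]
    - [[0, -0.5, 0.3], 0, 1]
    - [[0, -0.5, 0.35], 0, 1]
    - [[0, -0.5, 0.35], 0, 1]
    - [[0, -0.5, 0.4], 0, 1]
    - [[0, 0, 0], 0, 1]

```text
time: 3.95
eef_pos: [0.5637, -0.2511, 0.2397]
tool_rot: [-3.133, 0.216, 0.0]
ft_force: [0.2, -0.7, 1.3]
opening: 0.0
grip_force: 0.2
```

```bash
python3 w.py pics/w3.png
```

```text
3.95 tcp rot-frame [-0.0389  0.0508  0.2397] ft [ 0.29 -0.67  1.33]
```

View pics/w3.png

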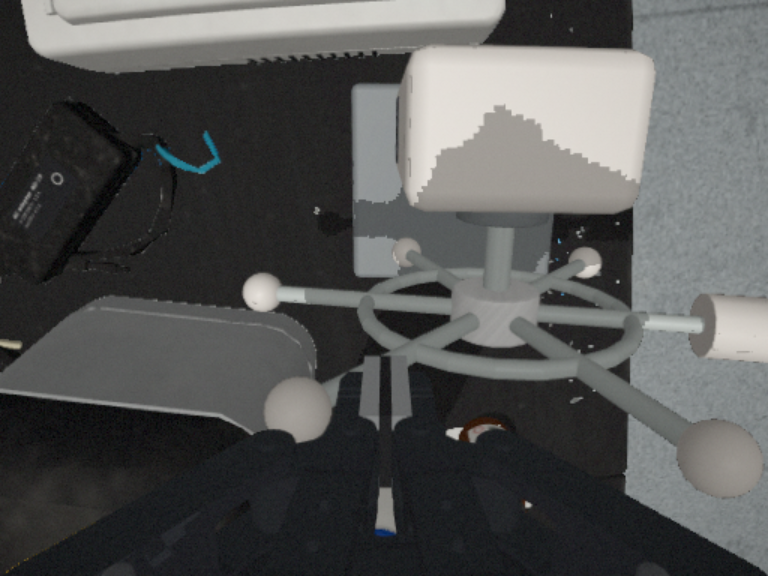

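Wheel has turned (cup now to the right at (735,327), pushed ball at (298,409)). Estimate the angle from ball pixels.

```bash
cat > ang.py <<'E'
import fit
from h import *
def ang(m,idx,ob,t0):
    ob=np.array(ob)/1.5
    s=fit.least_squares(lambda t:(proj(m,fit.model([.5947,-.3071,-.1477,t[0]])[idx])-ob).ravel(),[t0],loss="soft_l1")
    print("theta deg",np.degrees(s.x),s.fun.reshape(-1,2).round(1).tolist())
E
python3 - <<'E'
from ang import *
from cell import eyes
ang(eyes.camera_model("wrist"),[0,1,3,4,5],[(298,409),(719,457),(585,262),(407,251),(263,292)],1.5)
E
```

```text
theta deg [78.23303551] [[0.4, 2.0], [-0.1, 3.1], [0.4, 1.3], [0.1, 1.4], [0.7, 0.6]]
```

Emit:
drive_tool:
  increments:
    - [[0, -0.35, 0.37], 0, 1]
    - [[0, -0.35, 0.37], 0, 1]
    - [[0, -0.35, 0.37], 0, 1]
    - [[0, -0.35, 0.37], 0, 1]
    - [[0, -0.35, 0.37], 0, 1]
    - [[0, 0, 0], 0, 1]
    - [[0, 0, -2.5], 0, 1]
    - [[0, 0, -2.5], 0, 1]
    - [[0, 0, -3], 0, 1]
    - [[0, 0, -3], 0, 1]

```text
time: 4.83
eef_pos: [0.5652, -0.2345, 0.3321]
tool_rot: [-3.132, 0.218, 0.003]
ft_force: [0.6, -0.5, 0.4]
opening: -0.0004
grip_force: 0.0
```

Emit:
drive_tool:
  increments:
    - [[0, 2, 0], 0, 1]
    - [[0, 3, 0], 0, 1]
    - [[0, 3, 0], 0, 1]
    - [[0, 3, 0], 0, 1]
    - [[0, 1, 0], 0, 1]
    - [[0, 0, 0], 0, 1]
    - [[0, 0, 0], 0, 1]

```text
time: 5.42
eef_pos: [0.5492, -0.3538, 0.3312]
tool_rot: [-3.132, 0.22, 0.001]
ft_force: [-0.4, 0.5, 0.2]
opening: 0.0001
grip_force: 0.0
```

```bash
python3 w.py pics/w4.png
```

```text
5.4167 tcp rot-frame [-0.0381 -0.0528  0.3312] ft [-0.5   0.42  0.16]
```

View pics/w4.png

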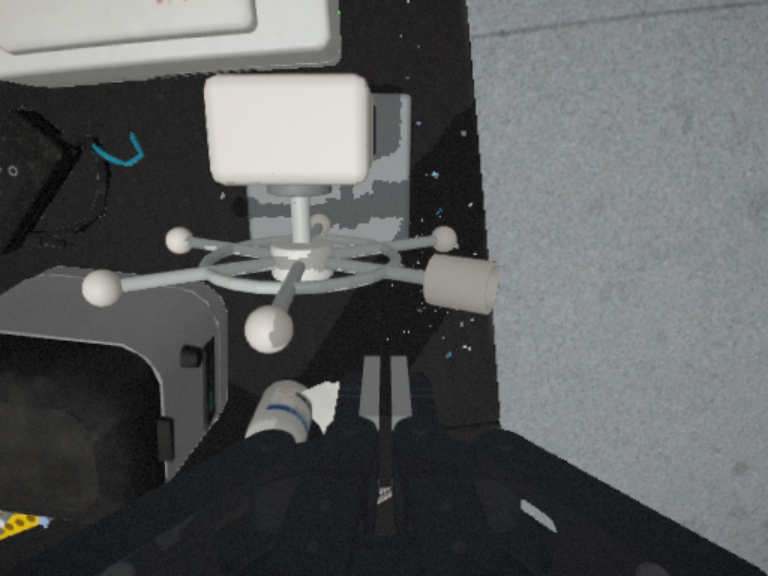

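Wheel at ~62°, next spoke near the top (ball (269,328)). Measure, then second push.

```bash
python3 - <<'E'
from ang import *
from cell import eyes
ang(eyes.camera_model("wrist"),[0,1,3,4,5],[(102,288),(269,328),(443,239),(319,223),(179,239)],1.08)
E
```

```text
theta deg [62.10907225] [[2.4, 0.7], [2.3, 2.3], [1.7, 1.3], [1.3, 2.1], [2.0, 1.4]]
```

Emit:
drive_tool:
  increments:
    - [[0, 0, 2], 0, 1]
    - [[0, 0, 2.8], 0, 1]
    - [[0, 0, 2.8], 0, 1]
    - [[0, 0, 0], 0, 1]
    - [[0, -0.6, 0], 0, 1]
    - [[0, -0.6, 0], 0, 1]
    - [[0, -0.6, 0], 0, 1]
    - [[0, -0.6, 0], 0, 1]
    - [[0, -0.6, 0], 0, 1]
    - [[0, -0.6, 0], 0, 1]

```text
time: 6.3
eef_pos: [0.5553, -0.3187, 0.2576]
tool_rot: [3.131, -0.218, 0.005]
ft_force: [-0.1, -1.5, 0.3]
opening: 0.0001
grip_force: 0.8
```

Emit:
drive_tool:
  increments:
    - [[0, -0.6, 0], 0, 1]
    - [[0, -0.5, 0], 0, 1]
    - [[0, -0.5, 0], 0, 1]
    - [[0, -0.5, 0], 0, 1]
    - [[0, -0.5, 0], 0, 1]
    - [[0, -0.5, 0], 0, 1]
    - [[0, -0.5, 0], 0, 1]
    - [[0, -0.5, 0.1], 0, 1]
    - [[0, -0.5, 0.1], 0, 1]
    - [[0, 0, 0], 0, 1]

```text
time: 7.13
eef_pos: [0.5606, -0.2717, 0.2535]
tool_rot: [-3.133, 0.217, 0.001]
ft_force: [-0.3, -0.6, -0.4]
opening: 0.0001
grip_force: 0.1
```

```bash
python3 w.py
```

```text
7.1333 tcp rot-frame [-0.0389  0.03    0.2535] ft [-0.24 -0.62 -0.37]
```

Emit:
drive_tool:
  increments:
    - [[0, -0.5, 0.25], 0, 1]
    - [[0, -0.5, 0.25], 0, 1]
    - [[0, -0.5, 0.3], 0, 1]
    - [[0, -0.45, 0.35], 0, 1]
    - [[0, -0.4, 0.35], 0, 1]
    - [[0, -0.35, 0.35], 0, 1]
    - [[0, -0.3, 0.35], 0, 1]
    - [[0, -0.2, 0.25], 0, 1]
    - [[0, 0, 0], 0, 1]
    - [[0, 0, 0], 0, 1]

```text
time: 7.97
eef_pos: [0.5649, -0.2408, 0.2288]
tool_rot: [-3.133, 0.218, 0.001]
ft_force: [-0.1, 0.7, 0.4]
opening: -0.0001
grip_force: 0.0
```

```bash
python3 w.py pics/w5.png
```

```text
7.9667 tcp rot-frame [-0.0392  0.0611  0.2288] ft [-0.24  0.63  0.35]
```

View pics/w5.png

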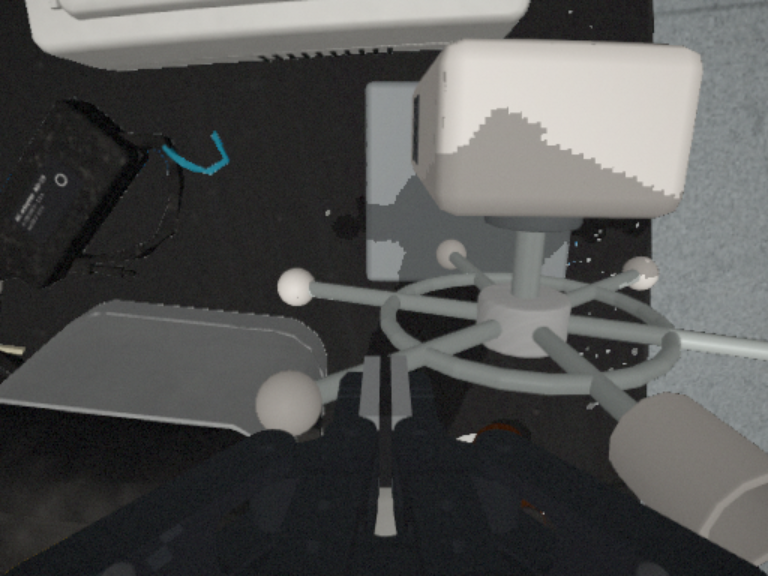

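Cup now upper right (690,480), pushed ball (288,404), others (297,287), (452,253), (641,272).

```bash
python3 - <<'E'
from ang import *
from cell import eyes
ang(eyes.camera_model("wrist"),[1,0,5,4],[(288,404),(297,287),(452,253),(641,272)],.2)
E
```

```text
theta deg [8.33913919] [[1.9, 0.8], [1.0, 0.6], [0.4, 1.6], [0.7, 2.2]]
```

Emit:
drive_tool:
  increments:
    - [[0, -0.16, 0.2], 0, 1]
    - [[0, -0.16, 0.2], 0, 1]
    - [[0, -0.16, 0.2], 0, 1]
    - [[0, -0.15, 0.2], 0, 1]
    - [[0, -0.1, 0.15], 0, 1]
    - [[0, 0, 0], 0, 1]
    - [[0, 0, 0], 0, 1]

```text
time: 8.6
eef_pos: [0.5661, -0.2338, 0.2196]
tool_rot: [-3.134, 0.218, 0.0]
ft_force: [-0.2, -0.6, 0.6]
opening: 0.0003
grip_force: 0.2
```

```bash
python3 w.py pics/w6.png; python3 - <<'E'
from ang import *
from cell import eyes
m=eyes.camera_model("wrist")
P=proj(m,fit.model([.5947,-.3071,-.1477,0.])[:6])*1.5; print(P.round().tolist())
a=cv2.imread("pics/w6.png",0)
c=cv2.HoughCircles(cv2.GaussianBlur(a,(0,0),1.5),cv2.HOUGH_GRADIENT,1,30,param1=60,param2=16,minRadius=10,maxRadius=40)[0]
for i,p in enumerate(P): 
    d=np.hypot(*(c[:,:2]-p).T); j=d.argmin(); print(i,c[j],d[j].round(1))
E
```

```text
8.6 tcp rot-frame [-0.0391  0.0683  0.2196] ft [-0.12 -0.66  0.6 ]
[[328.0, 285.0], [287.0, 398.0], [722.0, 552.0], [884.0, 394.0], [692.0, 288.0], [491.0, 259.0]]
0 [322.5 285.5  18.3] 5.1
1 [288.5 401.5  35. ] 4.1
2 [642.5 348.5  36. ] 218.7
3 [686.5 281.5  20. ] 227.8
4 [686.5 281.5  20. ] 8.5
5 [486.5 257.5  14.4] 4.9
```

View pics/w6.png

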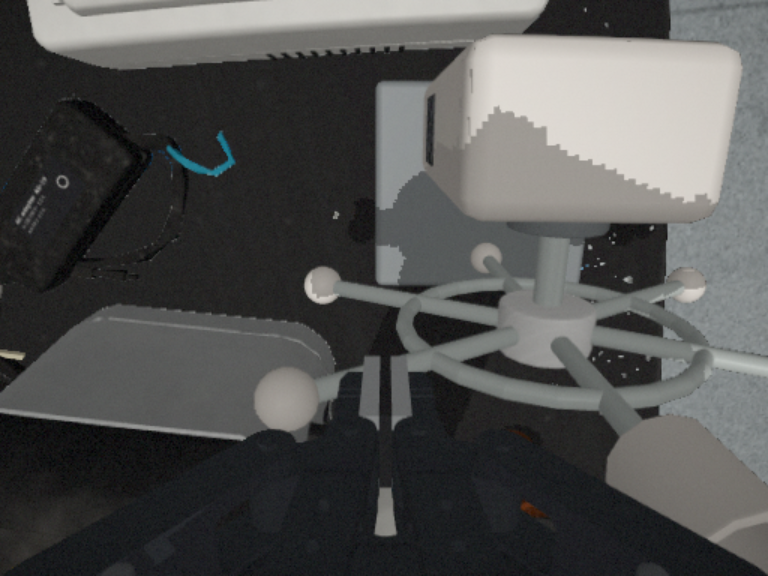

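Cup near vertical ((690,480)), balls at (286,399), (322,285), (487,257), (687,284).

```bash
cat > a2.py <<'E'
from ang import *
def a2(m,idx,ob,t0):
    ang(m,idx,ob,t0); o=np.array(ob)/1.5
    f=lambda p:np.r_[(proj(m,fit.model([p[0],p[1],-.1477,p[2]])[idx])-o).ravel(),(p[0]-.5947)/.002,(p[1]+.3071)/.002]
    s=fit.least_squares(f,[.5947,-.3071,t0]);print(s.x.round(4),np.degrees(s.x[2]).round(2),s.fun.round(1))
E
python3 - <<'E'
from a2 import *
from cell import eyes
a2(eyes.camera_model("wrist"),[1,0,5,4],[(286,399),(322,285),(487,257),(687,284)],.02)
E
```

```text
theta deg [1.16875192] [[2.3, 1.4], [2.0, 0.9], [0.3, 1.5], [0.4, 2.0]]
[ 0.5959 -0.3063  0.0209] 1.2 [ 0.2 -0.5  0.7 -0.3 -0.6  0.5 -0.5  0.8  0.6  0.4]
```

Emit:
drive_tool:
  increments:
    - [[0, -0.05, 0.08], 0, 1]
    - [[0, -0.05, 0.09], 0, 1]
    - [[0, 0, 0], 0, 1]
    - [[0, 0, 0], 0, 1]
    - [[0, 0, -0.5], 0, 1]
    - [[0, 0, -2], 0, 1]
    - [[0, 0, -3], 0, 1]
    - [[0, 0, -3], 0, 1]
    - [[0, 0, -2], 0, 1]

```text
time: 9.4
eef_pos: [0.5666, -0.2328, 0.3262]
tool_rot: [3.133, -0.218, 0.004]
ft_force: [0.3, -0.0, 0.4]
opening: 0.0002
grip_force: 0.0
```

Emit:
drive_tool:
  increments:
    - [[-2, 0, 0], 0, 1]
    - [[-3, 2, 0], 0, 1]
    - [[-3, 2, 0], 0, 1]
    - [[-3, 2, 0], 0, 1]
    - [[0, 0, 0], 0, 1]
    - [[0, 0, 0], 0, 1]
    - [[0, 0, 0], 0, 1]

```text
time: 9.98
eef_pos: [0.4494, -0.2771, 0.3235]
tool_rot: [-3.134, 0.219, -0.002]
ft_force: [-0.4, -0.9, 0.7]
opening: 0.0003
grip_force: 0.0
```

```bash
python3 w.py pics/w7.png; python3 - <<'E'
from a2 import *
from cell import eyes
b=eyes.get_image("top"); t=cv2.resize(b[115:265,270:400],None,fx=3,fy=3,interpolation=2)
w=cv2.imread("pics/w7.png")
print((proj(eyes.camera_model("wrist"),fit.model([.5947,-.3071,-.1477,0.]))*1.5).round().tolist())
o=np.zeros((600,800,3),np.uint8); w2=w[60:400,0:800]; 
o[:340,:w2.shape[1]]=w2; o[340:600,0:390]=t[150:410]  # top rows 165-251? stacked
o[340:600,400:790]=cv2.resize(b[115:202,270:400],(390,260),interpolation=2)
cv2.imwrite("pics/w8.png",o)
E
```

```text
9.9833 tcp rot-frame [-0.1482  0.0083  0.3235] ft [-0.24 -0.92  0.7 ]
[[253.0, 85.0], [188.0, 64.0], [416.0, 42.0], [625.0, 70.0], [546.0, 89.0], [398.0, 92.0], [312.0, -184.0], [509.0, -181.0], [502.0, -41.0], [314.0, -44.0]]
```

View pics/w8.png

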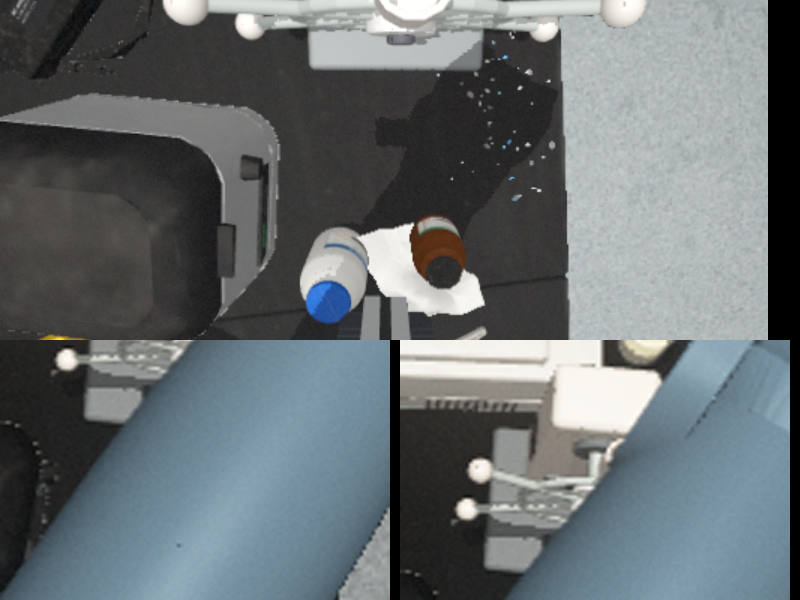

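The wheel looks symmetric, cup up; bottles stand undisturbed. Compute the angle from sharper ball centres.

```bash
python3 - <<'E'
from a2 import *
from cell import eyes
m=eyes.camera_model("wrist"); a=cv2.imread("pics/w7.png",0)
P=proj(m,fit.model([.5947,-.3071,-.1477,0.])[:6])*1.5
c=cv2.HoughCircles(cv2.GaussianBlur(a,(0,0),1.2),cv2.HOUGH_GRADIENT,1,20,param1=60,param2=14,minRadius=10,maxRadius=45)[0]
ob=[];ix=[]
for i in(0,1,2,3,4):
    d=np.hypot(*(c[:,:2]-P[i]).T); j=d.argmin(); print(i,c[j],d[j].round(1),P[i].round(1))
    if d[j]<8 and i!=2: ob.append(c[j,:2]); ix.append(i)
a2(m,ix,ob,.02)
a2(m,[0,1,3,4],[(250,85),(185,64),(624,65),(544,88)],.02)
E
```

```text
0 [250.5  82.5  15.6] 3.8 [253.1  85.3]
1 [187.5  59.5  25.2] 5.0 [188.4  64.5]
2 [418.5  33.5  39.9] 8.5 [416.   41.6]
3 [625.5  62.5  19.4] 7.5 [625.  70.]
4 [542.5  86.5  14.7] 4.5 [546.5  88.7]
theta deg [1.38806226] [[-0.2, 1.7], [1.4, 2.8], [-0.0, 5.4], [0.5, 1.6]]
[ 0.597  -0.3069  0.0174] 1.0 [-0.3 -0.6  0.1 -0.5 -0.4  1.8  0.8 -0.7  1.1  0.1]
theta deg [0.99038132] [[0.7, 0.1], [2.8, -0.0], [0.9, 3.6], [0.1, 0.6]]
[ 0.5958 -0.306   0.0032] 0.19 [ 0.5 -0.7  0.5 -1.1 -0.9  1.9  0.2 -0.5  0.5  0.6]
```

Emit:
drive_tool:
  increments:
    - [[0, 0, -3], 0, 1]
    - [[0, 0, -3], 0, 1]
    - [[2, 1, 0], 0, 1]
    - [[3, 1, 0], 0, 1]
    - [[3, 1, 0], 0, 1]
    - [[0, 0, 0], 0, 1]
    - [[0, 0, 0], 0, 1]
    - [[0, 0, 0], 0, 1]
    - [[0, 0, 0], 0, 1]

```text
time: 10.83
eef_pos: [0.5239, -0.3171, 0.3838]
tool_rot: [3.134, -0.217, 0.001]
ft_force: [-0.2, 0.0, 0.1]
opening: 0.0001
grip_force: 0.0
```

```bash
python3 w.py pics/w9.png; python3 - <<'E'
from a2 import *
from cell import eyes
m=eyes.camera_model("wrist"); a=cv2.imread("pics/w9.png")
P=proj(m,fit.model([.5955,-.3065,-.1477,0.])[:6])*1.5; print(P.round().tolist())
lo=P.min(0)-60; hi=P.max(0)+60; lo=np.maximum(lo,0).astype(int); hi=hi.astype(int)
c=a[lo[1]:hi[1],lo[0]:hi[0]]; k=min(800/c.shape[1],600/c.shape[0]); print(lo,k,c.shape)
cv2.imwrite("pics/w9c.png",cv2.resize(c,None,fx=k,fy=k,interpolation=2))
E
```

```text
10.8333 tcp rot-frame [-0.0686 -0.0203  0.3838] ft [-0.25  0.01  0.13]
[[242.0, 190.0], [191.0, 213.0], [344.0, 234.0], [513.0, 215.0], [479.0, 192.0], [363.0, 184.0]]
[130 123] 1.8058690744920993 (170, 443, 3)
```

View pics/w9c.png

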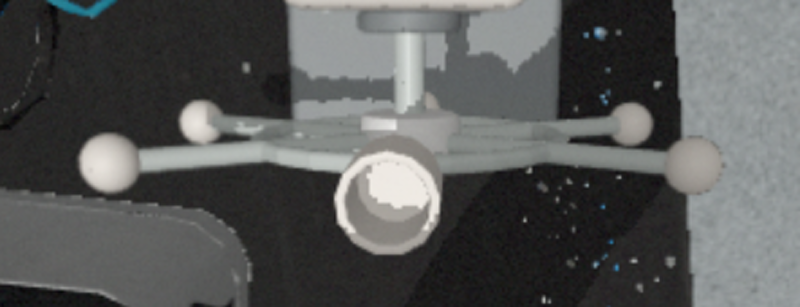

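Cup points up at camera (mouth (388,201)), balls at (109,163), (693,165), (201,121), (632,124).

```bash
python3 - <<'E'
from a2 import *
from cell import eyes
m=eyes.camera_model("wrist"); k=1.80587
o=lambda L:[np.array(q)/k+[130,123] for q in L]
B=[(201,121),(109,163),(693,165),(632,124)]
a2(m,[0,1,3,4],o(B),.02)
ob=np.array(o(B+[(388,201)]))/1.5
def f(p):
    M=fit.model([p[0],p[1],-.1477,p[2]])[[0,1,3,4,2]]; h=np.array([M[4,0],M[4,1],0]); 
    r=R.from_euler("z",-.1477); M[4]=r.apply([-.04,-.124*np.sin(p[2]),.17+.124*np.cos(p[2])])+[p[0],p[1],0]
    return (proj(m,M)-ob).ravel()
s=fit.least_squares(f,[.595,-.306,0]);print(s.x.round(4),np.degrees(s.x[2]),s.fun.round(1))
E
```

```text
theta deg [0.20487015] [[0.9, 0.8], [1.3, 0.5], [0.6, 1.2], [-0.3, 0.8]]
[ 0.5956 -0.3065  0.0017] 0.1 [ 0.5  0.1  0.4 -0.5 -0.1  0.4 -0.7  0.2  0.5  0.3]
[ 0.5959 -0.3067  0.0053] 0.3062648406877842 [ 0.3 -0.1  0.5 -0.7  0.2 -0.  -0.8 -0.1 -0.2  0.7]
```

The wheel is within about 0.3° of upright. Withdraw further and hand in.

Emit:
drive_tool:
  increments:
    - [[-3, 0, 0], 0, 1]
    - [[-3, 0, 0], 0, 1]
    - [[-3, 0, 0], 0, 1]
    - [[-2, 0, 0], 0, 1]
    - [[0, 0, 0], 0, 1]
    - [[0, 0, 0], 0, 1]
    - [[0, 0, 0], 0, 1]

```text
time: 11.47
eef_pos: [0.4151, -0.3024, 0.384]
tool_rot: [3.133, -0.219, 0.003]
ft_force: [-0.4, -0.3, 0.9]
opening: 0.0001
grip_force: 0.0
```

```bash
python3 -c "
from cell import job; print(job.sign_off())"
```

```text
the job is handed in; nothing more can be done
None
```

The cup now points straight up, measured within about 0.3°; the wheel is at rest, the hand is clear, both bottles looked undisturbed (the beaker was not re-checked), and the job was handed in at about 11.5 s.

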